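# Dispense one 45 rpm adapter and slide it onto the pad

### The job

Press the adapter dispenser's plunger once, all the way down, and let it spring back up so that a single record adapter is ejected onto the counter in front of the gate. Then push that adapter aside along the counter with the outside of the fingers until the whole of it lies on the thin round rubber pad. Do not pick up or tip the adapter, leave the other adapters in the magazine, and leave the bottle, the record weight and the brush where they are.

Things in the scene. Friction and masses are not known exactly. Their poses are not given: they have to be found in the camera images.
- dispenser: Adapter dispenser, fixed. Origin on the counter, on the axis of its magazine, a clear square tube 49 mm wide outside, 42 mm tall, open on top, holding a stack of three adapters. Its x axis points level from the magazine to the plunger, z up. Behind the magazine (x = 24 to 120 mm) a white housing 56 mm wide, 45 mm tall carries the plunger
- gate (a point): Middle of the gate, the 14 mm high exit slot at the foot of the magazine's -x face, 24.5 mm from the dispenser's origin, 6 mm above the counter. A full press pushes the lowest adapter out along -x until its centre lies about 32 mm or a little more beyond the gate. As the plunger rises the pusher withdraws and the next adapter drops, so another press ejects another one
- plunger (a joint): Plunger travel in m: 0 up, 0.030 all the way down (a hard stop). Spring-loaded and damped: about 3 N to start it, about 7.5 N at the bottom when pressed slowly, plus about 1 N for every 25 mm/s of speed and 1 to 2 N for the adapters' friction. It rises by itself within half a second when released
- plunger_top (a point): Centre of the top face of the plunger's black mushroom head (36 mm wide, 15 mm tall, its flat top 28 mm wide); 95 mm above the counter when up, 65 mm when down; 75 mm along +x of the dispenser's origin. Pressed straight down
- adapter0_center (a point): Centre of the lowest adapter, the one that is ejected: plain aluminium disc 38 mm in diameter, 12 mm thick, 25 to 50 g, with a small dark spindle hole; the centre is 6 mm above the counter when it lies flat. z axis along the disc's axis
- adapter1_center (a point): Centre of the second adapter from below in the magazine, same disc; it drops 12 mm when the first has gone
- adapter2_center (a point): Centre of the third and top adapter in the magazine, same disc
- pad: Round dark rubber pad, 86 mm in diameter, under 1 mm thick, stuck flush on the counter (an adapter slides over its edge freely); origin at its centre. It lies on one side or the other of the strip in front of the gate, 160 to 210 mm to the side of the dispenser's x axis
- bottle_center (a point): Centre of an upright white bottle, 48 mm in diameter, 130 mm tall, loose; it stands on the side of the gate where the pad is not. Not to be disturbed
- weight_center (a point): Centre of a dark steel record weight, 68 mm in diameter, 52 mm tall, loose. Not to be disturbed
- brush: Wooden-handled brush lying on the counter, 150 mm long, loose; origin near its middle, its length along its x axis. Not to be disturbed

How it is judged:
By the outcome, as a careful person would: the job done as asked, in the order asked, and still so for the second after the job is handed in, with the robot touching nothing.
It also fails if it takes over 51 s, if anything falls off the work surface, if the arm or the gripper's body presses on something with over 40 N, if the wrist force passes 120 N, or if a joint passes its speed limit or range.

### The arm

A 7-joint arm with a two-finger parallel gripper is mounted at the origin on the work surface. World frame = base frame: x ahead of the robot, y to its left, z up, the work surface at z = 0. Lengths are in m, angles in rad, forces in N, time in s.
With the tool pointing down it reaches from about 0.425 to 0.925 m from the base axis. Payload 6.8 kg.
Tool frame: the origin (TCP) lies on the front face of the gripper's body, between the roots of the fingers; the fingertips stand 73 mm ahead of it and the grasp point (between the pads) lies 54 mm ahead of it; z points along the fingers, y is the line along which they close (so a half turn about z gives the same grasp; the last joint's range is limited). The gripper opens to 85 mm and grips with 20 to 120 N. Pads are 22 mm wide; open, the fingers measure 114 mm over their backs; the gripper's body (76 mm by 85 mm) begins 54 mm behind the grasp point. The pads swing forward as they close: fully open they stand 13 mm farther back than shut.
Start: joints at [-0.108, 0.477, 0.022, 1.555, -0.011, 1.109, -0.083], TCP at [0.675, 0, 0.304] pointing down, gripper open.
Joint ranges: [-2.96, 2.96], [-0.34, 2.1], [-1.41, 1.46], [0.24, 2.44], [-1.37, 4.51], [0.17, 1.92], [-2.96, 2.96]. Speed limits (rad/s): [2.39, 2.39, 3.14, 3.14, 3.14, 3.14, 3.14].

### API

Orientations are given as a unit quaternion [w, x, y, z].
In Python, from station import bot, optics gives the robot as it stands.
- The arm moves only by the tool drive_tool, never from a script. Its argument "deltas" is a list of rows, each an object with "gripper": the closure in counts, from 0 (fully open) to 255 (shut); "offset": the shift along the tool's x, y, z in units of 1000 mm (1.0 is 1000 mm), a list of three; "angular": the turn, a rotation vector about the tool's x, y, z in units of 45 degrees (1.0 is 45 degrees), a list of three. In form: [{"gripper": gripper, "offset": [dx, dy, dz], "angular": [rx, ry, rz]}, ...]. A call has 1 to 5 rows; each row is the pose to reach, as a shift and turn from the pose commanded when the call began, along the tool's axes at that moment; what a row does not reach only later rows make up. A row lasts 1/10 s, in which the tool goes at most 50 mm and 8.59 degrees, less where a joint would pass 70% of its speed; a pose out of reach is approached as far as the arm can. A call with a number of a shift or a turn outside -1 to 1 is refused whole. A call with a gripper value outside its range is refused whole. The fingers move at their own pace and stop on an object; "grip_force" is the grip in N (left out, the last holds). Time passes only in rows, so rows that repeat a pose let the fingers close. It gives the time, the measured TCP pose, the force, the opening and the grip force at its end, in the units of the state.
- bot.get_obs(): the state, without advancing time (a new reading comes with each control period).
- optics.read_camera(name): name is "scene" or "side" or "wrist"; returns the picture (400x640x3 uint8, blue, green, red); there is no depth.
- optics.camera_model(name): a dict with "fx", "fy", "cx", "cy" (pixels), "cam_to_world" (4x4, takes a point from camera to world coordinates). Camera axes: x right, y up, looking along -z (the intrinsics and any distortion apply to the point x, -y, -z); pixel columns grow to the right and rows downward; lengths in m; the calibration is good to about 2 mm. The wrist camera is an equidistant fisheye: a pixel r from the principal point sees the ray r / f radians off the axis. A picture is of the moment at which its call begins: read the wrist's pose just before it. camera_model takes no time and is no camera call; for the wrist camera it gives the pose at the moment of the call.
- bot.hand_in(): hands the job in; it is judged then, once.
The state is a dict: "t": time; "q": joint angles; "joint_vel": joint speeds; "joint_torque": joint torques, N m; "eef_pos": TCP position; "tool_rot": TCP orientation; "contact_force": force on the tool from outside, world axes, zero at the start; "torque": the same for the moment, N m; "gripper_width": opening from 0.0 (shut) to 1.0 (fully open); "grasp_force": force on a finger pad.
Only numpy, scipy, OpenCV 4.12 (cv2) and the standard library are available. Lean on these libraries where they do the work, as an engineer would, in place of code of your own. Each camera call takes 0.05 s, during which the arm holds its last target. There are 200 camera calls.

## Working session

There is one attempt and no reset: what is moved stays moved. The work goes in short steps, Python scripts to look and compute and a tool call to move; the robot and the scene stay as the last step left them, time stands still between calls to the robot, and variables do not carry over. Pictures are saved under pics/ and viewed, at most 10 in all, crops included, and the job is handed in when it is done.

Besides the shell and the picture viewer there is one more tool, called after "Emit:" in YAML: its name, and indented under it one key for each argument. drive_tool: Moves the arm, as the interface text tells. Its arguments: {"type":"object","properties":{"deltas":{"type":"array"},"grip_force":{"type":"number"}},"required":["deltas"]}

```bash
mkdir -p pics
cat > h.py <<'E'
import numpy as np, cv2
from station import bot, optics
def ray(m,u,v,fish=False):
    T=np.array(m["cam_to_world"]); a=(u-m["cx"])/m["fx"]; b=(v-m["cy"])/m["fy"]
    if fish:
        r=np.hypot(a,b); s=np.sin(r)/r if r>1e-9 else 1; d=np.array([a*s,-b*s,-np.cos(r)])
    else: d=np.array([a,-b,-1.])
    d=T[:3,:3]@d; return T[:3,3],d/np.linalg.norm(d)
def atz(m,u,v,z,fish=False):
    o,d=ray(m,u,v,fish); return o+d*(z-o[2])/d[2]
def tri(r1,r2):
    (o1,d1),(o2,d2)=r1,r2
    s=np.linalg.lstsq(np.c_[d1,-d2],o2-o1,rcond=None)[0]
    p,q=o1+s[0]*d1,o2+s[1]*d2; return (p+q)/2,np.linalg.norm(p-q)
E
python3 - <<'E'
from h import *
print(bot.get_obs())
for n in("scene","side","wrist"):
    m=optics.camera_model(n); im=optics.read_camera(n); cv2.imwrite(f"pics/{n}0.png",im); print(n,m)
E
```

```text
{'t': 0.0, 'q': array([-0.1080959 ,  0.47781815,  0.02236442,  1.55644538, -0.01153577,
        1.10933089, -0.08308288]), 'joint_vel': array([ 6.48261521e-04, -3.77983404e-04,  4.78685570e-05, -1.80273265e-03,
        5.15044335e-04, -3.20530975e-04, -1.33659539e-03]), 'joint_torque': array([-5.45967814e-04, -5.96443820e+01,  1.60769675e+00, -2.81194621e+01,
        1.24063640e-02,  9.39900521e-03,  2.20753498e-05]), 'eef_pos': array([ 6.74534826e-01, -1.46476171e-05,  3.02916537e-01]), 'tool_rot': array([-6.18789502e-04,  7.07107604e-01,  7.07105338e-01, -7.03329370e-04]), 'contact_force': array([-0.15107514, -0.56310195, -0.28170638]), 'torque': array([-0.02399398,  0.04500331,  0.04143707]), 'grasp_force': 0.0, 'gripper_width': 0.9975656628369484}
scene {'fx': 453.0703008980001, 'fy': 453.0703008980001, 'cx': 314.3905602395663, 'cy': 202.16359614628465, 'cam_to_world': array([[-0.81765339, -0.3925855 ,  0.42109329,  0.9862069 ],
       [ 0.57539952, -0.5813178 ,  0.57531297,  0.54968178],
       [ 0.0189295 ,  0.71270348,  0.70120997,  0.71478113],
       [ 0.        ,  0.       
[... 171 characters left out ...]
14944,  0.08126083, -0.0839695 ,  0.57323696],
       [-0.11663218, -0.73333895,  0.66978423,  0.5243637 ],
       [-0.00715088,  0.67498938,  0.73779279,  0.61175144],
       [ 0.        ,  0.        ,  0.        ,  1.        ]])}
wrist {'fx': 309.70691628693146, 'fy': 309.70691628693146, 'cx': 317.32394875252993, 'cy': 198.97867093748926, 'cam_to_world': array([[ 9.99998523e-01, -1.33120262e-03,  1.08727934e-03,
         6.75147280e-01],
       [ 9.67104992e-04,  9.58724216e-01,  2.84335967e-01,
         7.28015579e-02],
       [-1.42090981e-03, -2.84334495e-01,  9.58724087e-01,
         3.73219578e-01],
       [ 0.00000000e+00,  0.00000000e+00,  0.00000000e+00,
         1.00000000e+00]])}
```

View pics/scene0.png

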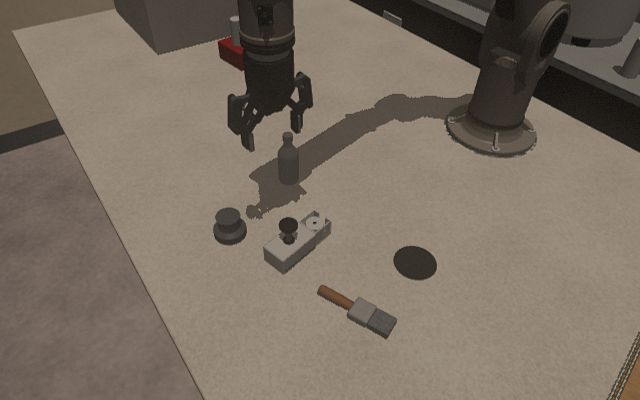

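View pics/side0.png

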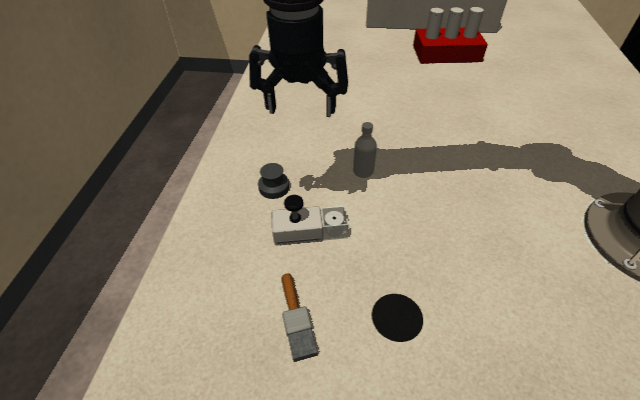

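View pics/wrist0.png

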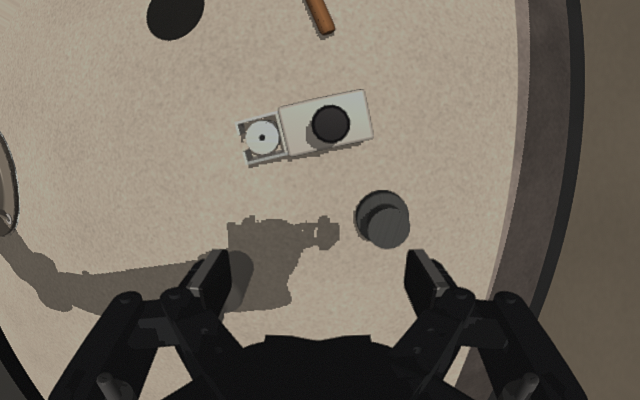

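The scene view shows the plunger head at (288,225), the top adapter's hole at (314,223) and the pad at (415,262). In the side view they are at (293,202), (334,218) and (397,317). In the wrist view they are at (331,124), (262,138) and (176,10). The bottle and weight are on the far (-y) side, and the brush is beyond the housing on the pad's side.

Run:
```python
from h import *
S,D,W=[optics.camera_model(n) for n in("scene","side","wrist")]
P={"plunger":((288,224),(293.5,201),(331,124)),"hole":((314.5,223),(334,218),(262,138)),"pad":((415,262.5),(397.5,317),None)}
for k,(a,b,c) in P.items():
    rs=[ray(S,*a),ray(D,*b)]+([ray(W,*c,True)] if c else [])
    print(k,[(np.round(p,4),round(e,4)) for i in range(len(rs)) for j in range(i) for p,e in [tri(rs[i],rs[j])]])
for k,z in(("plunger",.095),("hole",.036)):
    a,b,c=P[k];print(k,atz(S,*a,z),atz(D,*b,z),atz(W,*c,z,True))
a,b,c=P["pad"];print("pad",atz(S,*a,0),atz(D,*b,0),atz(W,176,9,0,True))
# top corners of housing / magazine wrist view
for n,u,v,z in(("hous back L",363,89,.045),("hous back R",373,137,.045),("hous fr L",279,106,.045),("hous fr R",289,157,.045),("mag L",236,123,.042),("mag R",247,166,.042),("weight",384,224,.05),("brush tip",327,35,.01)):
    print(n,atz(W,u,v,z,True).round(4))
print("bottle base",atz(S,289,181,0),atz(D,364,174,0))
print("brush side",[atz(D,u,v,.01).round(3) for u,v in((287,277),(295,358),(317,352),(312,310),(284,316))])
ims=[cv2.resize(cv2.imread("pics/wrist0.png")[80:180,220:390],None,fx=4,fy=4,interpolation=cv2.INTER_CUBIC)]
cv2.imwrite("pics/crop.png",ims[0])
```

```text
plunger [(array([0.6856, 0.0574, 0.09  ]), np.float64(0.0005)), (array([0.6872, 0.0599, 0.0935]), np.float64(0.0001)), (array([0.6862, 0.0596, 0.0919]), np.float64(0.0021))]
hole [(array([0.6121, 0.0414, 0.0332]), np.float64(0.0016)), (array([0.6139, 0.0427, 0.0365]), np.float64(0.0007)), (array([0.6128, 0.042 , 0.0323]), np.float64(0.0012))]
pad [(array([ 0.4872,  0.2149, -0.0037]), np.float64(0.0018))]
plunger [0.68791505 0.06102372 0.095     ] [0.68451895 0.06226228 0.095     ] [0.68707539 0.05998924 0.095     ]
hole [0.61329727 0.04248904 0.036     ] [0.61200187 0.04476581 0.036     ] [0.61407148 0.04253222 0.036     ]
pad [0.48943627 0.21561053 0.        ] [4.87812320e-01 2.17716505e-01 1.11022302e-16] [0.49301431 0.21648462 0.        ]
hous back L [0.7226 0.0956 0.045 ]
hous back R [0.7343 0.0446 0.045 ]
hous fr L [0.6346 0.0772 0.045 ]
hous fr R [0.6445 0.0223 0.045 ]
mag L [0.5866 0.0604 0.042 ]
mag R [0.5972 0.0124 0.042 ]
weight [ 0.7507 -0.0526  0.05  ]
brush tip [0.6858 0.1622 0.01  ]
bottle base [ 0.56564902 -0.12848719  0.        ] [ 0.55925261 -0.12256791  0.        ]
brush side [array([0.684, 0.169, 0.01 ]), array([0.646, 0.308, 0.01 ]), array([0.614, 0.295, 0.01 ]), array([0.631, 0.226, 0.01 ]), array([0.675, 0.242, 0.01 ])]
```

View pics/crop.png

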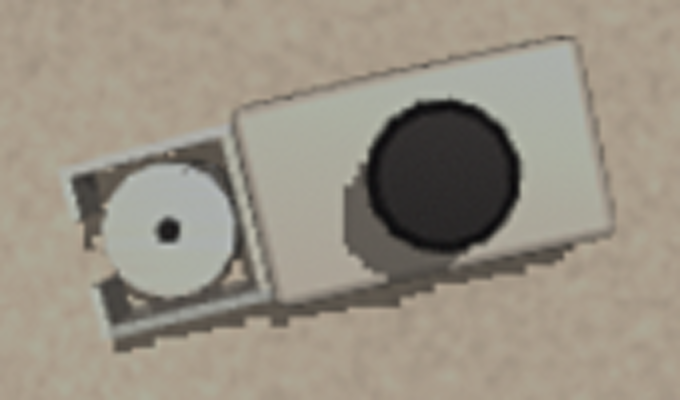

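Measurements agree with the given sizes. The plunger is at (0.687, 0.060), the magazine at (0.6135, 0.043) with its x axis at about 13°, and the pad at (0.489, 0.2165). I'll close the fingers and go above the plunger.

Emit:
drive_tool:
  deltas:
    - {"gripper": 255,"offset": [0.02,0.004,0.03],"angular": [0,0,0]}
    - {"gripper": 255,"offset": [0.04,0.008,0.06],"angular": [0,0,0]}
    - {"gripper": 255,"offset": [0.06,0.0125,0.09],"angular": [0,0,0]}
    - {"gripper": 255,"offset": [0.06,0.0125,0.11],"angular": [0,0,0]}
    - {"gripper": 255,"offset": [0.06,0.0125,0.11],"angular": [0,0,0]}
  grip_force: 40

```text
t: 0.65
eef_pos: [0.6853, 0.0608, 0.19]
tool_rot: [-0.002, 0.707, 0.708, -0.003]
contact_force: [-0.1, -0.6, -0.3]
gripper_width: 0.143
grasp_force: 0.0
```

Emit:
drive_tool:
  deltas:
    - {"gripper": 255,"offset": [0,0,0],"angular": [0,0,0]}
    - {"gripper": 255,"offset": [0,0,0],"angular": [0,0,0]}
    - {"gripper": 255,"offset": [0,0,0],"angular": [0,0,0]}

```text
t: 0.95
eef_pos: [0.6883, 0.0593, 0.1957]
tool_rot: [0.001, 0.708, 0.707, 0.001]
contact_force: [0.1, 0.6, -0.6]
gripper_width: -0.002
grasp_force: 0.0
```

Run:
```python
from h import *
a=optics.read_camera("wrist"); b=optics.read_camera("side")
cv2.imwrite("pics/p1.png",np.hstack([cv2.resize(a,(480,300)),cv2.resize(b[130:290,220:391],(320,300))]))
```

```text
(no output)
```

View pics/p1.png

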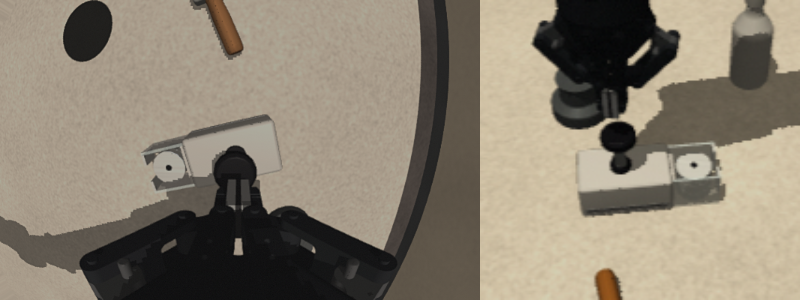

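The wrist and side views show the shut fingertips directly above the plunger head, in wrist-picture pixels (238,200) and (235,165). Now I'll press.

Emit:
drive_tool:
  deltas:
    - {"gripper": 255,"offset": [0,0,0.01],"angular": [0,0,0]}
    - {"gripper": 255,"offset": [0,0,0.02],"angular": [0,0,0]}
    - {"gripper": 255,"offset": [0,0,0.025],"angular": [0,0,0]}
    - {"gripper": 255,"offset": [0,0,0.03],"angular": [0,0,0]}
    - {"gripper": 255,"offset": [0,0,0.034],"angular": [0,0,0]}

```text
t: 1.55
eef_pos: [0.6868, 0.0599, 0.1595]
tool_rot: [-0.001, 0.707, 0.707, -0.001]
contact_force: [-5.4, -0.7, 7.0]
gripper_width: -0.001
grasp_force: 3.6
```

Emit:
drive_tool:
  deltas:
    - {"gripper": 255,"offset": [0,0,0.004],"angular": [0,0,0]}
    - {"gripper": 255,"offset": [0,0,0.008],"angular": [0,0,0]}
    - {"gripper": 255,"offset": [0,0,0.012],"angular": [0,0,0]}
    - {"gripper": 255,"offset": [0,0,0.016],"angular": [0,0,0]}
    - {"gripper": 255,"offset": [0,0,0.019],"angular": [0,0,0]}

```text
t: 2.05
eef_pos: [0.6868, 0.0599, 0.1411]
tool_rot: [-0.001, 0.707, 0.707, -0.001]
contact_force: [-6.1, -0.4, 9.2]
gripper_width: -0.003
grasp_force: 4.6
```

Emit:
drive_tool:
  deltas:
    - {"gripper": 255,"offset": [0,0,0.002],"angular": [0,0,0]}
    - {"gripper": 255,"offset": [0,0,0.003],"angular": [0,0,0]}
    - {"gripper": 255,"offset": [0,0,0.003],"angular": [0,0,0]}

```text
t: 2.35
eef_pos: [0.6868, 0.0599, 0.1381]
tool_rot: [-0.001, 0.707, 0.707, -0.001]
contact_force: [-4.2, -1.9, 6.4]
gripper_width: 0.003
grasp_force: 3.6
```

Emit:
drive_tool:
  deltas:
    - {"gripper": 255,"offset": [0,0,0.001],"angular": [0,0,0]}
    - {"gripper": 255,"offset": [0,0,0.002],"angular": [0,0,0]}
    - {"gripper": 255,"offset": [0,0,0.002],"angular": [0,0,0]}

```text
t: 2.65
eef_pos: [0.6869, 0.0599, 0.1377]
tool_rot: [-0.001, 0.707, 0.707, -0.001]
contact_force: [-9.3, -0.9, 18.7]
gripper_width: -0.002
grasp_force: 8.9
```

The force jumped to 19 N and the motion stopped, so that is the hard stop. I'll release and raise.

Emit:
drive_tool:
  deltas:
    - {"gripper": 255,"offset": [0,0,-0.006],"angular": [0,0,0]}
    - {"gripper": 255,"offset": [0,0,-0.016],"angular": [0,0,0]}
    - {"gripper": 255,"offset": [0,0,-0.036],"angular": [0,0,0]}
    - {"gripper": 255,"offset": [0,0,-0.066],"angular": [0,0,0]}
    - {"gripper": 220,"offset": [0,0,-0.09],"angular": [0,0,0]}

```text
t: 3.15
eef_pos: [0.6879, 0.06, 0.2272]
tool_rot: [0.0, 0.707, 0.707, 0.0]
contact_force: [0.6, 0.2, 1.6]
gripper_width: 0.133
grasp_force: 0.0
```

Run:
```python
from h import *
a=optics.read_camera("scene"); b=optics.read_camera("side")
cv2.imwrite("pics/p2.png",np.hstack([cv2.resize(a[180:310,240:440],(400,260)),cv2.resize(b[180:310,240:440],(400,260))]))
```

```text
(no output)
```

View pics/p2.png

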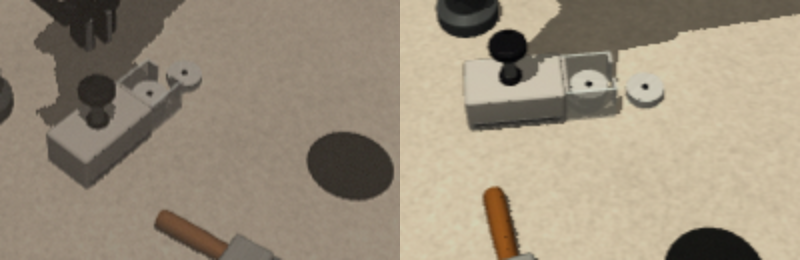

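One adapter lies in front of the gate, with its hole at scene (332,216) and side (362.5,223.5). The stack has dropped and the plunger is up.

Run:
```python
from h import *
S,D=[optics.camera_model(n) for n in("scene","side")]
print(tri(ray(S,332,216),ray(D,362.5,223.5)),atz(S,332,216,.012),atz(D,362.5,223.5,.012))
o=bot.get_obs();print(o["eef_pos"],o["gripper_width"])
```

```text
(array([0.55574596, 0.02802262, 0.00850867]), np.float64(0.0027580053033740785)) [0.55720144 0.02890498 0.012     ] [0.5560147  0.03265851 0.012     ]
[0.68976259 0.06020719 0.23022925] 0.1334232588891658
```

The adapter is at about (0.5565, 0.030), which is 0.198 m from the pad along 110°. I'll push with both fingers slightly apart, as a stable two-point fence, with tool x along the push.

Emit:
drive_tool:
  deltas:
    - {"gripper": 207,"offset": [-0.02,-0.03,0],"angular": [0,0,-0.1]}
    - {"gripper": 207,"offset": [-0.04,-0.06,0],"angular": [0,0,-0.2]}
    - {"gripper": 207,"offset": [-0.06,-0.09,0.01],"angular": [0,0,-0.32]}
    - {"gripper": 207,"offset": [-0.076,-0.119,0.03],"angular": [0,0,-0.442]}
    - {"gripper": 207,"offset": [-0.076,-0.119,0.05],"angular": [0,0,-0.442]}

```text
t: 3.75
eef_pos: [0.5645, -0.0195, 0.1748]
tool_rot: [-0.001, 0.575, 0.818, -0.002]
contact_force: [1.3, -0.8, -0.5]
gripper_width: 0.195
grasp_force: 0.0
```

Emit:
drive_tool:
  deltas:
    - {"gripper": 207,"offset": [0,0,0.01],"angular": [0,0,0]}
    - {"gripper": 207,"offset": [0,0,0.02],"angular": [0,0,0]}
    - {"gripper": 207,"offset": [0,0,0.02],"angular": [0,0,0]}
    - {"gripper": 207,"offset": [0,0,0.02],"angular": [0,0,0]}

```text
t: 4.15
eef_pos: [0.5693, -0.0154, 0.156]
tool_rot: [0.0, 0.574, 0.819, 0.0]
contact_force: [0.3, 0.8, -0.3]
gripper_width: 0.185
grasp_force: 0.0
```

Emit:
drive_tool:
  deltas:
    - {"gripper": 207,"offset": [0,0,0.025],"angular": [0,0,0]}
    - {"gripper": 207,"offset": [0,0,0.05],"angular": [0,0,0]}
    - {"gripper": 207,"offset": [0,0,0.065],"angular": [0,0,0]}
    - {"gripper": 207,"offset": [0,0,0.072],"angular": [0,0,0]}
    - {"gripper": 207,"offset": [0,0,0.076],"angular": [0,0,0]}

```text
t: 4.65
eef_pos: [0.5688, -0.0158, 0.0798]
tool_rot: [0.0, 0.574, 0.819, 0.0]
contact_force: [0.3, -0.2, 0.3]
gripper_width: 0.189
grasp_force: 0.0
```

Emit:
drive_tool:
  deltas:
    - {"gripper": 207,"offset": [0,0,0.003],"angular": [0,0,0]}
    - {"gripper": 207,"offset": [0,0,0.003],"angular": [0,0,0]}

```text
t: 4.85
eef_pos: [0.5689, -0.016, 0.0773]
tool_rot: [0.0, 0.574, 0.819, 0.0]
contact_force: [0.3, 0.2, 0.3]
gripper_width: 0.188
grasp_force: 0.0
```

Run:
```python
from h import *
a=optics.read_camera("wrist"); b=optics.read_camera("side")
cv2.imwrite("pics/p3.png",np.hstack([cv2.resize(a,(480,300)),cv2.resize(b[130:290,270:441],(320,300))]))
print(bot.get_obs()["eef_pos"])
```

```text
[ 0.56893958 -0.01599606  0.07755648]
```

View pics/p3.png

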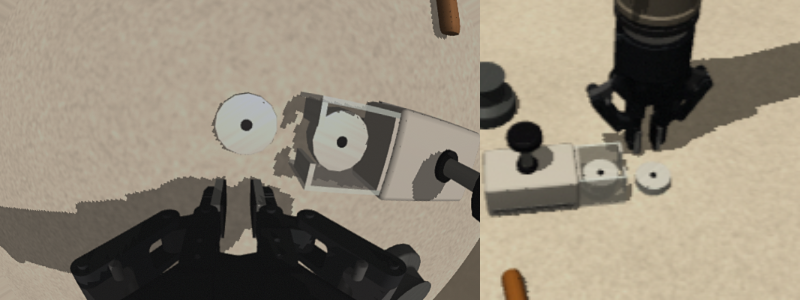

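The wrist view shows the adapter's hole at (246,125) with the finger gap centred at column 238. It is about 4 mm toward the gate and clear of the magazine. I'll shift 2 mm while closing in.

Emit:
drive_tool:
  deltas:
    - {"gripper": 207,"offset": [0.005,0.002,0.001],"angular": [0,0,0]}
    - {"gripper": 207,"offset": [0.012,0.002,0.001],"angular": [0,0,0]}
    - {"gripper": 207,"offset": [0.018,0.002,0.001],"angular": [0,0,0]}
    - {"gripper": 207,"offset": [0.024,0.002,0.001],"angular": [0,0,0]}
    - {"gripper": 207,"offset": [0.032,0.002,0.001],"angular": [0,0,0]}

```text
t: 5.45
eef_pos: [0.5594, 0.0152, 0.076]
tool_rot: [0.0, 0.574, 0.819, -0.0]
contact_force: [-0.1, -0.3, 0.7]
gripper_width: 0.189
grasp_force: 0.2
```

Emit:
drive_tool:
  deltas:
    - {"gripper": 207,"offset": [0.01,0,0],"angular": [0,0,0]}
    - {"gripper": 207,"offset": [0.02,0,0],"angular": [0,0,0]}
    - {"gripper": 207,"offset": [0.03,0,0],"angular": [0,0,0]}
    - {"gripper": 207,"offset": [0.04,0,0],"angular": [0,0,0]}
    - {"gripper": 207,"offset": [0.048,0,0],"angular": [0,0,0]}

```text
t: 5.95
eef_pos: [0.5428, 0.0611, 0.0759]
tool_rot: [-0.0, 0.574, 0.819, 0.0]
contact_force: [-0.5, -0.2, 0.3]
gripper_width: 0.188
grasp_force: 0.2
```

Run:
```python
from h import *
a=optics.read_camera("wrist"); b=optics.read_camera("side")
cv2.imwrite("pics/p4.png",np.hstack([cv2.resize(a,(480,300)),cv2.resize(b[160:350,240:443],(320,300))]))
o=bot.get_obs();print(o["eef_pos"],o["contact_force"]); m=optics.camera_model("wrist"); np.save("m4.npy",m,allow_pickle=True)
```

```text
[0.54267242 0.0616788  0.07588725] [-0.45286793  0.41168745 -0.20288578]
```

View pics/p4.png

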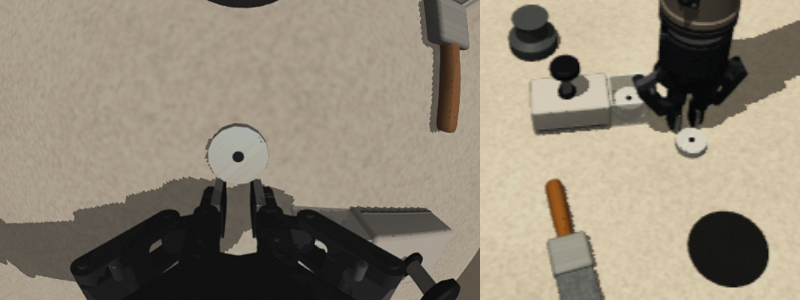

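The adapter is nested in the finger gap with its hole at (238,157), and the pad is straight ahead. About 136 mm remain, so I'll carry on.

Emit:
drive_tool:
  deltas:
    - {"gripper": 207,"offset": [0.01,0,0],"angular": [0,0,0]}
    - {"gripper": 207,"offset": [0.022,0,0],"angular": [0,0,0]}
    - {"gripper": 207,"offset": [0.034,0.001,0],"angular": [0,0,0]}
    - {"gripper": 207,"offset": [0.046,0.001,0],"angular": [0,0,0]}
    - {"gripper": 207,"offset": [0.058,0.001,0],"angular": [0,0,0]}

```text
t: 6.55
eef_pos: [0.524, 0.1161, 0.0759]
tool_rot: [-0.0, 0.574, 0.819, 0.0]
contact_force: [1.0, -0.4, 0.1]
gripper_width: 0.191
grasp_force: 0.1
```

Emit:
drive_tool:
  deltas:
    - {"gripper": 207,"offset": [0.012,0,0],"angular": [0,0,0]}
    - {"gripper": 207,"offset": [0.024,0,0],"angular": [0,0,0]}
    - {"gripper": 207,"offset": [0.036,0.001,0],"angular": [0,0,0]}
    - {"gripper": 207,"offset": [0.046,0.001,0],"angular": [0,0,0]}
    - {"gripper": 207,"offset": [0.052,0.001,0],"angular": [0,0,0]}

```text
t: 7.05
eef_pos: [0.5073, 0.1654, 0.0759]
tool_rot: [-0.0, 0.574, 0.819, 0.0]
contact_force: [-0.7, -0.5, 0.0]
gripper_width: 0.191
grasp_force: 0.1
```

Emit:
drive_tool:
  deltas:
    - {"gripper": 207,"offset": [0.007,0,0],"angular": [0,0,0]}
    - {"gripper": 207,"offset": [0.013,0,0],"angular": [0,0,0]}
    - {"gripper": 207,"offset": [0.018,0,0],"angular": [0,0,0]}
    - {"gripper": 207,"offset": [0.022,0,0],"angular": [0,0,0]}
    - {"gripper": 207,"offset": [0.024,0,0],"angular": [0,0,0]}

```text
t: 7.55
eef_pos: [0.4994, 0.1869, 0.0759]
tool_rot: [-0.0, 0.574, 0.819, 0.0]
contact_force: [0.6, 0.6, -0.2]
gripper_width: 0.191
grasp_force: 0.1
```

Run:
```python
from h import *
a=optics.read_camera("wrist"); b=optics.read_camera("side")
cv2.imwrite("pics/p5.png",np.hstack([cv2.resize(a,(480,300)),cv2.resize(b[210:400,280:483],(320,300))]))
o=bot.get_obs();print(o["eef_pos"],o["contact_force"])
```

```text
[0.49939892 0.18683791 0.07591882] [ 0.40231111 -0.24772278  0.07532481]
```

View pics/p5.png

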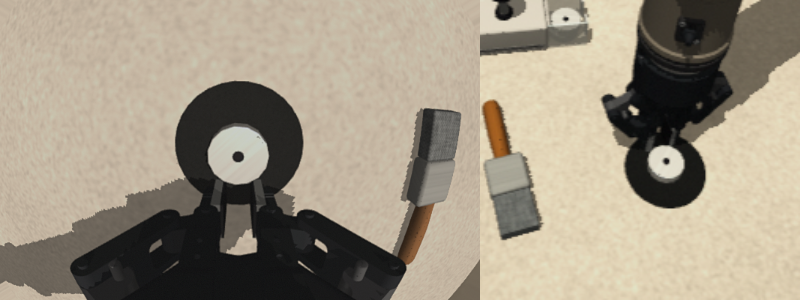

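The adapter lies on the pad, laterally centred. Its hole is at (238,157), against the pad centre at about (239,142), so it is roughly 10 mm short of centre. I'll push 8 mm more, then back off and lift.

Emit:
drive_tool:
  deltas:
    - {"gripper": 207,"offset": [0.003,0,0],"angular": [0,0,0]}
    - {"gripper": 207,"offset": [0.006,0,0],"angular": [0,0,0]}
    - {"gripper": 207,"offset": [0.008,0,0],"angular": [0,0,0]}
    - {"gripper": 207,"offset": [0.008,0,0],"angular": [0,0,0]}

```text
t: 8.05
eef_pos: [0.4966, 0.1946, 0.0759]
tool_rot: [-0.0, 0.574, 0.819, 0.0]
contact_force: [-0.6, 1.0, -0.1]
gripper_width: 0.192
grasp_force: 0.0
```

Emit:
drive_tool:
  deltas:
    - {"gripper": 207,"offset": [-0.006,0,0],"angular": [0,0,0]}
    - {"gripper": 207,"offset": [-0.02,0,0],"angular": [0,0,0]}
    - {"gripper": 207,"offset": [-0.04,0,-0.005],"angular": [0,0,0]}
    - {"gripper": 207,"offset": [-0.045,0,-0.04],"angular": [0,0,0]}
    - {"gripper": 207,"offset": [-0.045,0,-0.08],"angular": [0,0,0]}

```text
t: 8.55
eef_pos: [0.5118, 0.1482, 0.1555]
tool_rot: [-0.001, 0.576, 0.817, -0.002]
contact_force: [0.2, 0.9, 0.1]
gripper_width: 0.191
grasp_force: 0.0
```

Emit:
drive_tool:
  deltas:
    - {"gripper": 207,"offset": [0,0,-0.02],"angular": [0,0,0]}
    - {"gripper": 207,"offset": [0,0,-0.04],"angular": [0,0,0]}
    - {"gripper": 207,"offset": [0,0,-0.05],"angular": [0,0,0]}
    - {"gripper": 207,"offset": [0,0,-0.05],"angular": [0,0,0]}
    - {"gripper": 207,"offset": [0,0,-0.05],"angular": [0,0,0]}

```text
t: 9.05
eef_pos: [0.5118, 0.1511, 0.2052]
tool_rot: [-0.0, 0.575, 0.818, -0.0]
contact_force: [0.5, -0.3, -0.9]
gripper_width: 0.192
grasp_force: 0.0
```

Run:
```python
from h import *
a=optics.read_camera("scene"); b=optics.read_camera("side")
cv2.imwrite("pics/p6.png",np.hstack([cv2.resize(a[100:350,150:475],(400,308)),cv2.resize(b[100:350,200:525],(400,308))]))
```

```text
(no output)
```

View pics/p6.png

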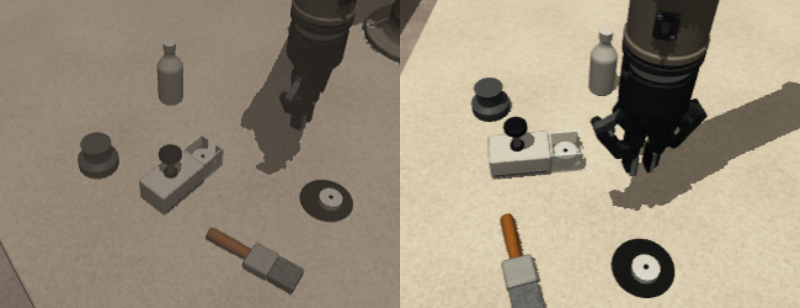

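The adapter lies well inside the pad: hole at (331,197) on the scene half and (646,267) on the side half. Two adapters are still in the magazine, the plunger is up, the bottle, weight and brush haven't moved, and the arm is clear.

```bash
python3 -c "
from station import bot
print(bot.hand_in())"
```

```text
the job is handed in; nothing more can be done
None
```

I pressed the plunger once to its hard stop, pushed the one ejected adapter wholly onto the rubber pad with the fingers, left everything else in place, and handed the job in after about 9 s of robot time.

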